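# Set a marked bar under the bench drill

## Robot

A 6-joint arm with a two-finger parallel gripper is mounted at the origin on a cart in front of the work surface, level with it; the furniture and walls round the work are solid. World frame = base frame: x ahead of the robot, y to its left, z up, the work surface at z = 0. Lengths are in m, angles in rad, forces in N, time in s.
With the tool pointing down it reaches from about 0.35 to 0.975 m from the base axis. Payload 7.1 kg.
Tool frame: the origin (TCP) lies midway between the tips of the shut fingers; the grasp point (between the pads) lies 19 mm behind it; z points along the fingers, x is the direction in which the jaws open and shut, and the axes are right-handed (so a half turn about z gives the same grasp; the last joint's range is limited). The gripper opens to 88 mm and grips with 3 to 60 N. Pads are 20 mm wide; open, the fingers measure 115 mm over their backs; the gripper's body (75 mm by 178 mm) begins 61 mm behind the grasp point.
Start: joints at [1.089, 0.423, 1.63, -0, 1.089, -0.019], TCP at [0.279, 0.559, 0.223] pointing down, gripper open.
Joint ranges: [-3, 3], [-0.9, 2.11], [0.09, 2.58], [-1.31, 4.45], [0.11, 2.69], [-2.54, 2.54]. Speed limits (rad/s): [2.39, 2.39, 3.01, 3.14, 3.14, 3.14].

## Interface

Orientations are given as a unit quaternion [w, x, y, z].
In Python, from station import move_pose, movel, movej, command_gripper, wait, inverse_kinematics, read_camera, camera_info, MotionError, job_done, get_time, get_joint_pos, get_qvel, get_effort, get_tcp_pos, get_ee_rot, get_ft_force, get_ft_torque, get_grip_width gives the robot as it stands. Calls block until the motion is done:
- move_pose(position, orientation): joint-space move of the TCP to a pose.
- movel(position, frame=None, v=0.15, until_force=None): straight line of the TCP; frame=None keeps the orientation; v is the mean speed in m/s. With until_force (N) it stops when the force on the tool has changed by that much, and returns True; else False.
- movej(angles): joint-space move.
- command_gripper(opening): opening from 0.0 (shut) to 1.0 (fully open); the grip force is fixed at half the most; returns when the fingers have stopped.
- wait(seconds).
- inverse_kinematics(position, orientation): joint angles nearest the present ones, or None.
- read_camera(name): name is "side" or "top"; returns the picture (384x512x3 uint8, red, green, blue); there is no depth.
- camera_info(name): a dict with "intrinsics" (3x3 intrinsics, pixels), "T" (4x4, takes a point from camera to world coordinates). Camera axes: x right, y up, looking along -z (the intrinsics and any distortion apply to the point x, -y, -z); pixel columns grow to the right and rows downward; lengths in m; the calibration is good to about 2 mm. A picture is of the moment at which its call begins. camera_info takes no time and is no camera call.
A pose or a line that the arm cannot do raises MotionError and nothing moves.
- job_done(): hands the job in, once; it reports no verdict.
Readings, each from a call of its own:
- get_time(): time.
- get_joint_pos(): joint angles.
- get_qvel(): joint speeds.
- get_effort(): joint torques, N m.
- get_tcp_pos(): TCP position.
- get_ee_rot(): TCP orientation.
- get_ft_force(): force on the tool from outside, world axes, zero at the start.
- get_ft_torque(): the same for the moment, N m.
- get_grip_width(): opening from 0.0 (shut) to 1.0 (fully open).
Only numpy, scipy, OpenCV 4.12 (cv2) and the standard library are available. Lean on these libraries where they do the work, as an engineer would, in place of code of your own. Each camera call takes 0.05 s, during which the arm holds its last target.

## Task

One of the two wooden bars has a black cross drawn near one end; the other has already been drilled. Slide the marked bar along the table, without picking it up, until its cross sits right under the tip of the drill bit, then let go of it, lying flat and still. Leave the drilled bar where it is, and don't knock the drill.

Things in the scene. Friction and masses are not known exactly. Their poses are not given: they have to be found in the camera images.
- marked_bar: The bar to be drilled: brown wood, 240 x 45 x 20 mm, 0.1 to 0.2 kg, loose, flat on the table, a black pen cross (34 mm) on top near one end. Origin: centre of its underside; x along its length to the marked end, y across its width, z up. Cross at x = +90 mm. Slides easily; can be gripped across its width in the half away from the cross, clear of the drill.
- mark (a point): The centre of the black cross, on the top face of the marked bar (20 mm above the table when the bar lies flat). Same axes as the bar.
- bench_drill: Grey bench drill, 280 mm tall, fixed. Origin on the table exactly below the bit; x from the bit back to the column, z up. Bit tip 55 mm above the table, on the axis of the round 68 mm wide motor housing (135 to 280 mm up; seen from above). Below the bit the table is open to front and sides. Foot (100 mm wide, 12 high) begins 67 mm behind the bit, column 94 mm; feed spokes reach 52 mm to +y.
- drilled_bar: The bystander: a loose bar of the same wood and size (240 x 45 x 20 mm), without a cross but with a 13 mm hole drilled through near one end. Origin at the centre of its underside; x along its length towards the hole (at x = +90 mm). To be left where it is.

How it is judged:
At the end, for the whole second after the job is handed in: The centre of the cross is within 15 mm, seen from above, of the point right below the bit's tip; the marked bar lies flat on the table (underside within 5 mm of the table top, tilt under 0.05 rad) and at rest (horizontal distance between mark and bench_drill below 0.015 m and height (world z) of marked_bar below 0.005 m and angle between marked_bar's own z axis and vertical below 0.05 rad and linear speed of marked_bar below 0.01 m/s); the robot touches nothing.
It fails at once if the marked bar is picked up (its underside more than 20 mm above the table) (height (world z) of marked_bar above 0.02 m).
It fails at once if the drilled bar is moved by more than 30 mm (distance of drilled_bar from where it was at the start of the episode above 0.03 m).
It fails at once if the drill is knocked (more than 20 N) (contact force between bench_drill and anything else above 20 N).
It also fails if it takes over 38 s, if anything falls off the work surface, if the arm or the gripper's body presses on something with over 40 N, if the wrist force passes 120 N, or if a joint passes its speed limit or range.

## Working session

There is one attempt and no reset: what is moved stays moved. The work goes in short steps, each a Python script; the robot and the scene stay as the last script left them, time stands still between calls to the robot, and variables do not carry over. Pictures are saved under pics/ and viewed, and the job is handed in when it is done.

```bash
mkdir -p pics; ls; python3 - <<'E'
from station import *
import cv2
for n in("top","side"):
    im=read_camera(n); cv2.imwrite(f"pics/{n}0.png",im[:,:,::-1]); i=camera_info(n); print(n,i)
print(get_time())
E
```

```text
pics
top {'intrinsics': array([[418.17739502,   0.        , 256.18898919],
       [  0.        , 418.17739502, 187.54088372],
       [  0.        ,   0.        ,   1.        ]]), 'T': array([[ 0.00665697,  0.99850941, -0.05417235,  0.46356431],
       [-0.99997509,  0.00677432,  0.00198283,  0.15438192],
       [ 0.00234685,  0.0541578 ,  0.99852963,  1.24856069],
       [ 0.        ,  0.        ,  0.        ,  1.        ]])}
side {'intrinsics': array([[498.94989593,   0.        , 260.80231499],
       [  0.        , 498.94989593, 188.03220917],
       [  0.        ,   0.        ,   1.        ]]), 'T': array([[ 0.97642741,  0.14945395, -0.15573381,  0.33446478],
       [-0.21513399,  0.61530171, -0.75836744, -0.88966932],
       [-0.01751773,  0.77399439,  0.63295008,  0.91429823],
       [ 0.        ,  0.        ,  0.        ,  1.        ]])}
0.1
```

View pics/top0.png

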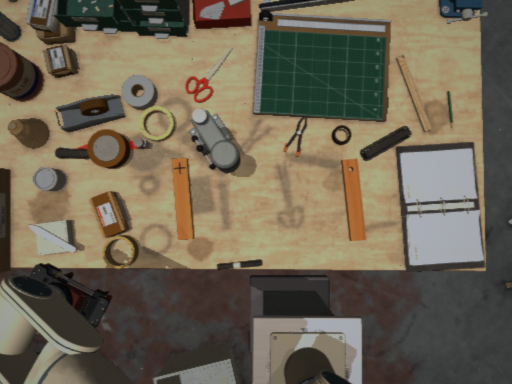

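View pics/side0.png

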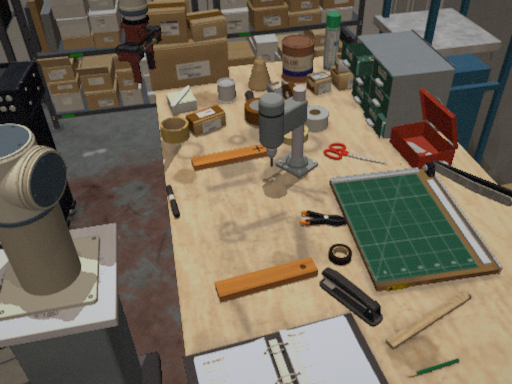

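The top view shows the marked bar at columns 172-192, rows 157-240, with its cross near (180,168). The drill's motor housing is near (228,158), with its column towards (203,117). The drilled bar is near (355,200). I'll zoom in.

```bash
python3 - <<'E'
import cv2
a=cv2.imread("pics/top0.png")[95:255,140:270]; cv2.imwrite("pics/topz.png",cv2.resize(a,None,fx=3.7,fy=3.7,interpolation=cv2.INTER_CUBIC))
a=cv2.imread("pics/side0.png")[80:190,180:330]; cv2.imwrite("pics/sidez.png",cv2.resize(a,None,fx=5,fy=5,interpolation=cv2.INTER_CUBIC))
E
```

```text
(no output)
```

View pics/topz.png

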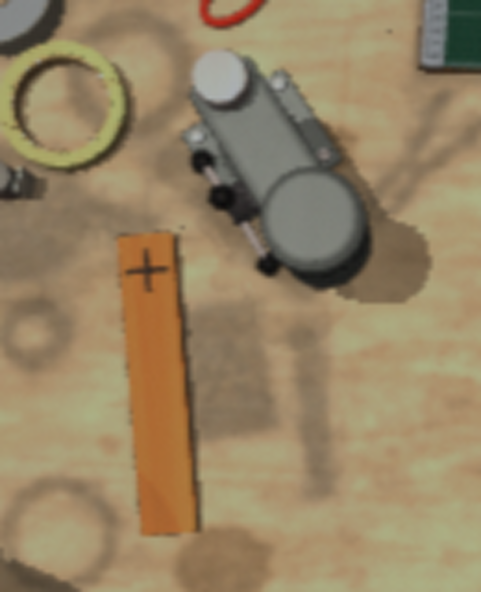

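View pics/sidez.png

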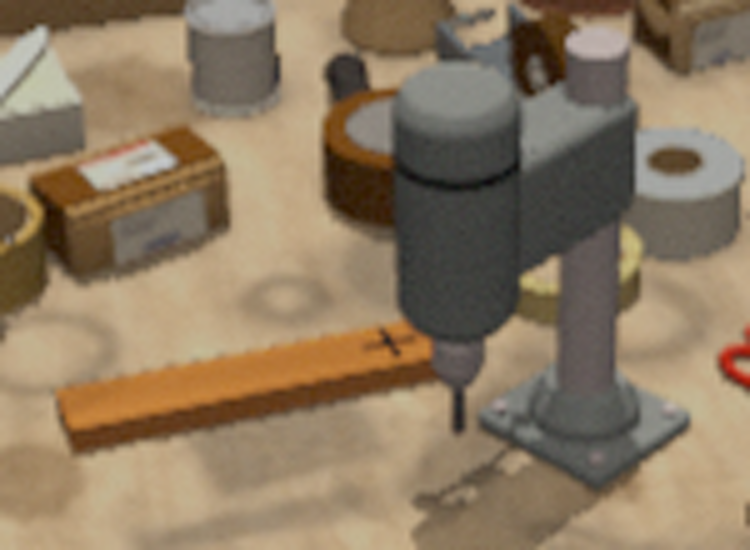

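```bash
cat > h.py <<'E'
from station import *
import numpy as np, cv2
def ray(cam,u,v,z):
    i=camera_info(cam);K=i["intrinsics"];T=i["T"]
    d=np.array([(u-K[0,2])/K[0,0],-(v-K[1,2])/K[1,1],-1]);d=T[:3,:3]@d;o=T[:3,3]
    return (o+d*(z-o[2])/d[2])[:2]
def bars(im):
    h=cv2.cvtColor(im,cv2.COLOR_RGB2HSV)
    m=cv2.inRange(h,(5,140,90),(16,255,255)); return m
def bar_pose(im,win):
    x0,x1,y0,y1=win
    m=bars(im)
    mm=np.zeros_like(m);mm[y0:y1,x0:x1]=m[y0:y1,x0:x1]
    mm=cv2.morphologyEx(mm,cv2.MORPH_CLOSE,np.ones((5,5)))
    c=max(cv2.findContours(mm,cv2.RETR_EXTERNAL,cv2.CHAIN_APPROX_NONE)[0],key=cv2.contourArea)
    pts=np.array([ray("top",p[0][0],p[0][1],0.02) for p in c],np.float32)
    return cv2.minAreaRect(pts*1000),c
def cross(im,c):
    g=cv2.cvtColor(im,cv2.COLOR_RGB2GRAY)
    m=np.zeros(g.shape,np.uint8);cv2.drawContours(m,[c],-1,255,-1);m=cv2.erode(m,np.ones((5,5)))
    med=np.median(g[m>0]); v,u=np.nonzero((m>0)&(g<0.65*med)); w=0.9*med-g[v,u]
    return (u*w).sum()/w.sum(),(v*w).sum()/w.sum(),len(u)
E
python3 - <<'E'
from h import *
im=cv2.imread("pics/top0.png")[:,:,::-1].copy()
for w in((165,205,150,250),(335,375,150,250)):
    r,c=bar_pose(im,w);print(r, cv2.boundingRect(c))
    u,v,n=cross(im,c);print("cross",u,v,n,ray("top",u,v,0.02))
d=ray("top",224.2,153.8,.28);print("housing top",d)
print("r",[ray("top",224.2+k,153.8,.28)-d for k in(-13.8,13.8)])
print("column top",ray("top",140+220/3.7-.4,95+77/3.7-.4,.25),ray("top",140+220/3.7-.4,95+77/3.7-.4,.28))
print("tip side",ray("side",180+458/5-.4,80+431/5-.4,.055))
print("cross side",ray("side",180+390/5-.4,80+343/5-.4,.02))
print("corners side",[ray("side",180+a/5-.4,80+b/5-.4,.02) for a,b in((58,402),(72,433))])
E
```

```text
((497.81549072265625, 369.433837890625), (238.46250915527344, 45.227813720703125), 5.566714763641357) (172, 158, 22, 82)
cross 179.3279448216403 167.26770126091176 21 [0.58854479 0.37897636]
((497.8131408691406, -133.80563354492188), (238.6582794189453, 47.27042770385742), 5.877002716064453) (342, 159, 24, 82)
cross 351.3653136531365 167.81918819188192 4 [ 0.59041187 -0.12856239]
housing top [0.5943128  0.22749408]
r [array([-0.00022415,  0.0321358 ]), array([ 0.00022419, -0.03214081])]
column top [0.69111967 0.29142197] [0.68428317 0.28730485]
tip side [0.59669237 0.23147231]
cross side [0.58722483 0.37707189]
corners side [array([0.37700137, 0.36405006]), array([0.38173744, 0.33036946])]
```

```bash
python3 - <<'E'
from h import *
from scipy.spatial.transform import Rotation as R
print(get_ee_rot(),get_joint_pos())
th=np.deg2rad(5.8)
xb=np.array([np.cos(th),np.sin(th),0]);yb=np.array([-xb[1],xb[0],0])
for s in(1,-1):
    x=s*yb;z=np.array([0,0,-1.]);q=R.from_matrix(np.c_[x,np.cross(z,x),z]).as_quat();q=q[[3,0,1,2]]
    for p in([.428,.362,.2],[.428,.362,.006],[.436,.213,.006]):
        print(s,q.round(4),p,inverse_kinematics(p,q))
E
```

```text
[ 3.65867530e-04  8.50414620e-01  5.26112631e-01 -5.83866247e-04] [ 1.08899545e+00  4.23766564e-01  1.63060887e+00 -3.85662806e-05
  1.08859485e+00 -1.90327791e-02]
1 [0.     0.6704 0.742  0.    ] [0.428, 0.362, 0.2] [ 6.80817070e-01  3.57467136e-01  1.79249669e+00 -4.44089210e-16
  9.91628825e-01 -9.91208353e-01]
1 [0.     0.6704 0.742  0.    ] [0.428, 0.362, 0.006] [ 6.80817070e-01  6.60368188e-01  1.86949568e+00 -4.44089210e-16
  6.11728791e-01 -9.91208353e-01]
1 [0.     0.6704 0.742  0.    ] [0.436, 0.213, 0.006] [ 4.29905246e-01  5.99531803e-01  2.03576869e+00 -4.44089210e-16
  5.06292161e-01 -1.24212018e+00]
-1 [-0.      0.742  -0.6704  0.    ] [0.428, 0.362, 0.2] [ 6.80817070e-01  3.57467136e-01  1.79249669e+00 -4.44089210e-16
  9.91628825e-01  2.15038430e+00]
-1 [-0.      0.742  -0.6704  0.    ] [0.428, 0.362, 0.006] [ 6.80817070e-01  6.60368188e-01  1.86949568e+00 -4.44089210e-16
  6.11728791e-01  2.15038430e+00]
-1 [-0.      0.742  -0.6704  0.    ] [0.436, 0.213, 0.006] [ 4.29905246e-01  5.99531803e-01  2.03576869e+00 -4.44089210e-16
  5.06292161e-01  1.89947248e+00]
```

```bash
python3 - <<'E'
from h import *
q=[0,.6704,.742,0]; q=list(np.array(q)/np.linalg.norm(q))
move_pose([.428,.362,.12],q)
print(get_time(), movel([.428,.362,.006],v=.12,until_force=10),get_tcp_pos())
command_gripper(0.0)
print(get_grip_width()*88,get_ft_force(),get_tcp_pos(),get_time())
im=read_camera("side");cv2.imwrite("pics/grasp.png",im[:,:,::-1])
E
```

```text
1.1417 False [0.42841389 0.36242619 0.0066264 ]
44.54297362023798 [-0.21582948 -0.55472722  1.49273094] [0.42803943 0.36207763 0.00605869] 2.975
```

View pics/grasp.png

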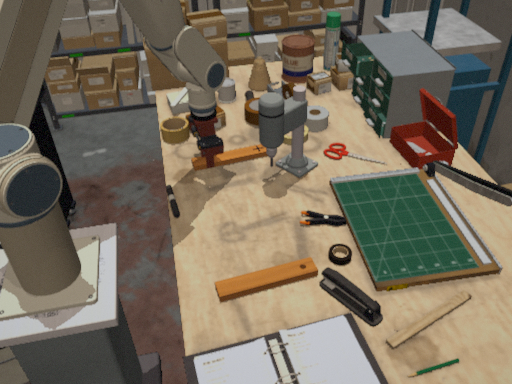

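The grasp holds: the gripper reads 44.5 mm across a 45 mm bar, and it sits on the end away from the cross at about (210,155). Next I slide it.

```bash
python3 - <<'E'
from h import *
p=np.array(get_tcp_pos())
print(movel([p[0]+.0076,p[1]-.1485,.0062],v=.06,until_force=25),get_tcp_pos(),get_ft_force(),get_grip_width()*88,get_time())
wait(.3)
for n in("top","side"):
    im=read_camera(n); cv2.imwrite(f"pics/{n}1.png",im[:,:,::-1])
a=cv2.imread("pics/side1.png")[80:190,180:330]; cv2.imwrite("pics/side1z.png",cv2.resize(a,None,fx=5,fy=5,interpolation=cv2.INTER_CUBIC))
a=cv2.imread("pics/top1.png")[95:255,140:290]; cv2.imwrite("pics/top1z.png",cv2.resize(a,None,fx=3.7,fy=3.7,interpolation=cv2.INTER_CUBIC))
E
```

```text
False [0.43561876 0.2137254  0.0062003 ] [ 0.36323829  0.17603005 -0.96736474] 45.08150484045369 5.65
```

View pics/side1z.png

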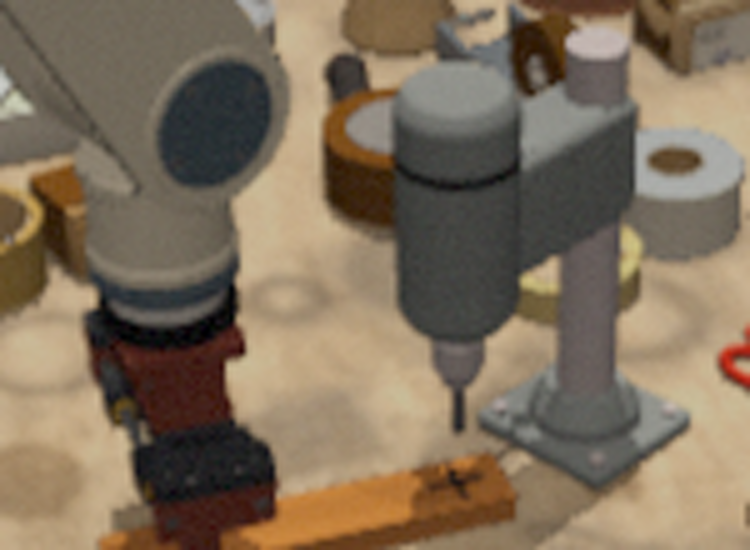

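View pics/top1z.png

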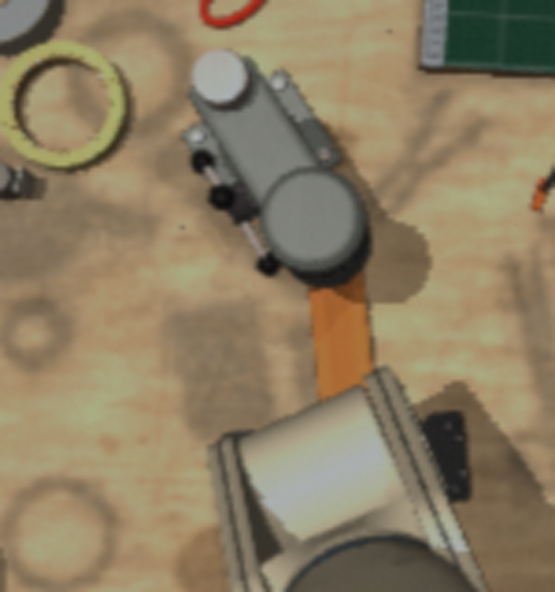

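The side zoom shows the cross at about (453,481) and the bit tip at about (458,431). I'll compare the two in this one view.

```bash
python3 - <<'E'
from h import *
im=cv2.imread("pics/side1.png")[:,:,::-1].copy()
g=cv2.cvtColor(im,cv2.COLOR_RGB2GRAY)
print(g[168:184,260:286])
print(g[155:170,264:280])
for a,b in((453,481),(450,480),(456,482)): print("cross",ray("side",180+a/5-.4,80+b/5-.4,.02))
for a,b in((458,431),(458,434)): print("tip",ray("side",180+a/5-.4,80+b/5-.4,.055))
# head circle from top
t=cv2.imread("pics/top0.png",0)[120:185,195:260]
t=cv2.resize(t,None,fx=6,fy=6,interpolation=cv2.INTER_CUBIC)
c=cv2.HoughCircles(t,cv2.HOUGH_GRADIENT,1.5,60,param1=80,param2=25,minRadius=72,maxRadius=100)
print([(195+(x+.5)/6-.5,120+(y+.5)/6-.5,r/6,ray("top",195+(x+.5)/6-.5,120+(y+.5)/6-.5,.28)) for x,y,r in c[0][:3]])
# bar visible edges in top: midline
im=cv2.imread("pics/top1.png")[:,:,::-1].copy();m=bars(im)
for v in(178,184,190,196):
    u=np.nonzero(m[v,215:250])[0]+215;print(v,u.min(),u.max(),ray("top",(u.min()+u.max())/2,v,.02))
E
```

```text
[[171 172 172 170 165 158 152 149 144 143 140 139 136 136 134 133 132 137
  134 119 112  89  71  66  84 102]
 [171 171 171 165 160 153 147 143 142 138 140 139 140 134 136 132 129 124
  131 133 123  98  82  81  73  71]
 [172 169 169 164 154 147 142 142 139 139 140 141 140 128 121 120 117 102
  113 114  94 110 124 130 132 101]
 [170 168 166 157 144 136 134 141 130 126 130 136 139 127 121 106  87  88
   95  89 109 142 149 156 167 153]
 [168 164 161 151 132 120 120 119 112 102 117 133 132 136 120  99  88  91
   91 102 135 149 154 163 157 158]
 [158 157 141 125 102  92  96  86 114  90  99 114 113 115  92  86  90  89
   90 105 119 148 161 155 129 119]
 [140 140 108  84  83  82  82  80 108  74  37  70  83  76  67  70  78  90
   93  94  90 136 148 128 120 122]
 [135 130 118 110  91  82  83  81  78  63  36  61  65  56  53  55  73  91
   93  96  97 106 115 116 123 125]
 [132 129 131 130  97  77  70  65  61  60  33  26  33  57  71  75  88  93
   93  92  93  97 117 121 123 125]
 [130 127 130 118  96  73  53  54  58  64  63  45  46  76  91  91  95  94
   95  95  94  96 111 123 122 126]
 [130 131 
[... 1342 characters left out ...]
98  40  56 119 132 108  71  67  78  92]
 [171 165 163 159 155 150 117  81 101 127 134 118 107  85  69  68]
 [169 164 159 152 149 146 136 123 131 135 132 131 131 118 110  86]
 [165 158 152 149 144 143 140 139 136 136 134 133 132 137 134 119]
 [160 153 147 143 142 138 140 139 140 134 136 132 129 124 131 133]]
cross [0.59328768 0.23041484]
cross [0.59180433 0.23175533]
cross [0.59476944 0.22907579]
tip [0.59669237 0.23147231]
tip [0.59602793 0.22867233]
[(np.float32(227.20833), np.float32(159.70833), np.float32(12.675), array([0.58052947, 0.22034398]))]
178 224 238 [0.55785584 0.226321  ]
184 225 239 [0.54016985 0.22320268]
190 225 239 [0.52249128 0.22302961]
196 226 238 [0.50484018 0.22285682]
```

```bash
python3 - <<'E'
from h import *
print(ray("top",227.2,159.7,.135),ray("top",224.2,153.8,.28))
E
```

```text
[0.59806218 0.23024146] [0.5943128  0.22749408]
```

All the estimates agree to within about 4 mm, so I'll let go, retreat and check again.

```bash
python3 - <<'E'
from h import *
command_gripper(1.0); 
p=np.array(get_tcp_pos()); movel([p[0],p[1],.15],v=.12)
move_pose([.36,.42,.25],[0,.6704,.742,0]/np.linalg.norm([.6704,.742]))
print(get_ft_force(),get_time(),get_tcp_pos())
for n in("top","side"):
    im=read_camera(n); cv2.imwrite(f"pics/{n}2.png",im[:,:,::-1])
im=cv2.imread("pics/top2.png")[:,:,::-1].copy()
r,c=bar_pose(im,(335,375,150,250));print(r)
r,c=bar_pose(im,(205,250,150,262));print(r,cv2.boundingRect(c))
a=cv2.imread("pics/side2.png")[80:200,180:330]; cv2.imwrite("pics/side2z.png",cv2.resize(a,None,fx=5,fy=5,interpolation=cv2.INTER_CUBIC))
E
```

```text
[-0.0132407   0.0848849  -0.47361295] 9.175 [0.35989046 0.41888098 0.24896426]
((497.8052978515625, -133.70663452148438), (238.65289306640625, 47.27170181274414), 5.934245586395264)
((484.8736572265625, 218.27688598632812), (196.28265380859375, 44.8238410949707), 6.133988857269287) (224, 169, 21, 68)
```

View pics/top2.png

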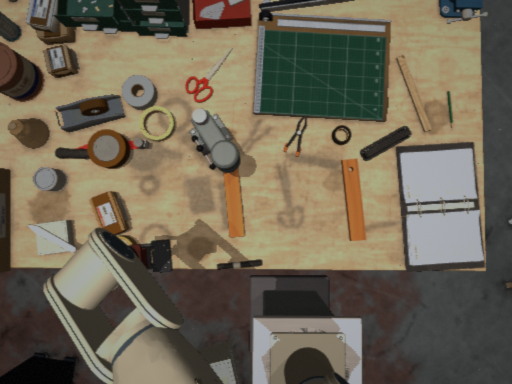

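View pics/side2z.png

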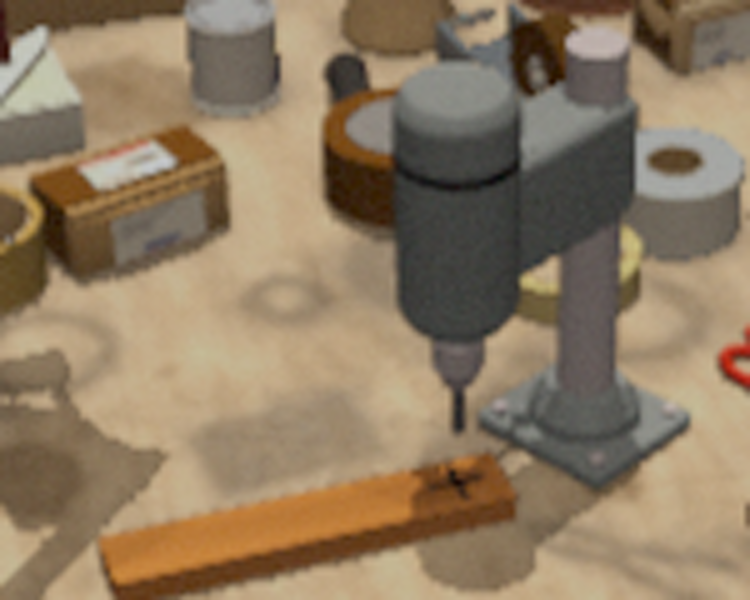

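Reckoned from the bar's near end in the top view, the cross is at (0.596, 0.230) and the bit at about (0.596, 0.230). The side view shows the cross at (455,481) zoomed, right below the tip at (458,431). The bar is flat and the drilled bar hasn't moved.

```bash
python3 -c "
from station import *
job_done(); print(get_time())"
```

```text
the job is handed in; nothing more can be done
the job is handed in; nothing more can be done
```

I gripped the marked bar across its width at the end away from the cross and slid it about 149 mm along the table. I released it with the cross under the drill bit, backed the arm off, and handed the job in; no verdict is reported. My last time reading was 9.2 s.

**Last checks:**
- **Cross position:** from the top view, reckoned from the bar's near end because the drill hides the cross, it is at about (0.596, 0.230). The side view puts it at about (0.593, 0.230). The bit tip is at about (0.596, 0.230), with separate estimates of it spread by up to 5 mm, so the error should be well inside 15 mm.
- **Marked bar:** the pictures show it lying flat. I did not measure its speed after release.
- **Drilled bar:** its measured position changed by about 0.1 mm, so it did not move.
- **Drill:** it shows no change in the pictures. Tool forces read at the grasp and after the slide were under 2 N, and the 25 N stop never tripped.

**Disagreement:** a circle fit on the drill housing gave a point 15 mm off when I placed it at the top of the housing. It had actually found the housing's lower rim. At that height it agrees with the other bit estimates.

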